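Open the jar of stray jigsaw pieces

ROBOT

A 7-joint arm with a two-finger parallel gripper is mounted at the origin on the work surface. World frame = base frame: x ahead of the robot, y to its left, z up, the work surface at z = 0. Lengths are in m, angles in degrees, forces in N, time in s.
With the tool pointing down it reaches from about 0.425 to 0.875 m from the base axis. Payload 4.7 kg.
Tool frame: the origin (TCP) lies at the centre of the arm's flange, where the gripper is bolted on; the fingertips stand 182 mm ahead of it and the grasp point (between the pads) lies 164 mm ahead of it; z points along the fingers, y is the line along which they close (so a half turn about z gives the same grasp; the last joint's range is limited). The gripper opens to 87 mm and grips with 3 to 60 N. Pads are 19 mm wide; open, the fingers measure 117 mm over their backs; the gripper's body (75 mm by 190 mm) begins 51 mm behind the grasp point.
Start: joints at [73.115, 18.392, -4.016, 83.108, 1.295, 78.541, -3.26], TCP at [0.198, -0.619, 0.405] pointing down, gripper open.
Joint ranges: [-163.93, 163.93], [-17.29, 119.83], [-79.2, 71.16], [3.27, 140.29], [-89.18, 269.18], [5.43, 117.66], [-154.24, 154.24]. Speed limits (degrees/s): [147.25, 147.25, 180, 180, 180, 180, 180].

INTERFACE

Orientations are given as [roll, pitch, yaw] about the fixed x, y, z axes, in that order (R = Rz(yaw) Ry(pitch) Rx(roll)).
In Python, from cell import env gives the robot as it stands. The module is installed in compiled form; this text tells all that it offers.
- The arm moves only by the tool step_arm, never from a script. Its argument "steps" is one flat list of numbers, 5 for each row, row after row: the opening, from 0 (shut) to 1 (fully open), then the shift along the tool's x, y, z in mm, then the turn about the tool's z in degrees. In form: [grip, dx, dy, dz, roll, grip, dx, dy, dz, roll, ...]. A call has 1 to 12 rows; each row shifts and turns the commanded pose from where the row before left it, along the tool's axes as they then stand; what a row does not reach is not made up. A row lasts 1/8 s, in which the tool goes at most 62.5 mm and 10.7 degrees, less where a joint would pass 70% of its speed; a pose out of reach is approached as far as the arm can. A call with a gripper value outside its range is refused whole. The fingers move at their own pace and stop on an object; "grip_force" is the grip in N (left out, the last holds). Time passes only in rows, so rows that do not move let the fingers close. It gives the time, the measured TCP pose, the force, the opening and the grip force at its end, in the units of the state.
- env.get_obs(): the state, without advancing time (a new reading comes with each control period).
- env.read_camera(name): name is "scene" or "top" or "wrist"; returns a dict with "image" (400x640x3 uint8, red, green, blue), "camera_matrix" (3x3 intrinsics, pixels), "R" (3x3) and "t" (3): a world point X has camera coordinates R X + t. Camera axes: x right, y down, z forward; pixel columns grow to the right and rows downward; lengths in m; the calibration is good to about 2 mm. A picture is of the moment at which its call begins. There is no depth.
- env.sign_off(): hands the job in; it is judged then, once.
The state is a dict: "time_s": time; "qpos": joint angles; "joint_velocities": joint speeds; "effort": joint torques, N m; "tool_pos": TCP position; "tool_rot": TCP orientation; "force": force on the tool from outside, world axes, zero at the start; "wrist_torque": the same for the moment, N m; "grip_width": finger opening in m; "grasp_force": force on a finger pad.
Only numpy, scipy, OpenCV 4.12 (cv2) and the standard library are available. Lean on these libraries where they do the work, as an engineer would, in place of code of your own. Each camera call takes 0.05 s, during which the arm holds its last target. There are 200 camera calls.

TASK

Stand the square glass jar of stray jigsaw pieces upright, right down in the empty square pocket of the wooden caddy so that it cannot turn, then unscrew its tight lid anticlockwise about a quarter turn, no further than it takes for the thread to let go. Finish while still holding the lid: lift it straight up and keep it level and still just above the open mouth, clear of the glass and gripped in the fingers, with the jar left standing in the pocket. Leave everything else on the table where it is.

Things in the scene. Friction and masses are not known exactly. Their poses are not given: they have to be found in the camera images.
- jar: Square clear-glass jar of coloured jigsaw pieces with a steel screw lid, 250 to 500 g. Body 64 x 64 mm, flat upright sides from 5 to 62 mm above the base (the lowest 5 mm are set in to 58 x 58 mm); above it a round neck 48 mm across. 88 mm tall with the lid on. Origin: centre of the underside; z up, x and y square to the flat sides. The tight lid can carry the jar.
- jar_rim (a point): Centre of the jar's mouth, level with its rim, 82 mm above the jar's underside; axes as the jar's. Outside, the glass neck has three short thread ridges a third of a turn apart, under which the lid's three lugs hook. The lid's lower edge is level with this rim when the lid has risen 10 mm from closed.
- lid: The jar's round steel lid with knurled edge, 60 mm across, 16 mm tall, 60 g. Origin: centre of its lower edge; z up along its axis. Closed: origin 72 mm above the jar's, x axis along the jar's x within 3 degrees. Tight: about 1 N m at first, falling away over the first 40 degrees; grip it hard. Unscrews anticlockwise seen from above.
- lid_edge (a point): Point half way up the lid's edge, 30 mm from its axis along its x. The thread lets go once the lid has turned 55 to 60 degrees from closed; it then lifts straight off. From about 95 degrees the next ridge blocks it, so turn about 80 degrees, in one grasp. It may be turned without lifting (following the thread it would rise about 2 mm).
- pocket (a point): Centre of the floor of the empty square pocket in the bamboo caddy, which is fixed to the table. Pocket 68 x 68 mm inside, x and y square to its walls, z up; floor 6 mm and top of its 9 mm walls 30 mm above the table. The jar fits any of its four ways round, 2 mm to spare each side. An oblong well, as high, lies beyond the +y wall, to 121 mm from here.
- round_jar: Bystander: a closed round jar with a paper label and steel lid, 68 mm across, 105 mm tall, loose. Origin: centre of the underside.
- tape_roll: Bystander: roll of paper tape lying flat, 84 mm across, 24 mm tall, loose. Origin: centre of the underside.
- brush: Bystander: a flat brush lying on the table, loose. Origin: on its underside.
- remote: Bystander: black remote control, 160 x 44 x 18 mm, lying flat, loose. Origin: centre of the underside.
There are look-alikes about, which are no part of the job. What is shaped like the part that bears pocket but purple is not meant. Several things have the shape of the lid; the one meant has the colours described above.

How it is judged (in metres and radians):
On the way, in this order (a step that is already met when the one before it is completed fails the run):
1. the jar, lid still closed, stands upright right down in the caddy's pocket (horizontal distance between jar and pocket below 0.006 m and z of jar in the frame of pocket below 0.006 m and angle between jar's own z axis and vertical below 0.09 rad and z of lid in the frame of jar below 0.075 m and angle between the x axis of lid and the x axis of jar, either way round below 0.3 rad), for 0.2 s.
2. the lid is turned anticlockwise until its thread lets go (past 52 degrees) while the pocket braces the jar (horizontal distance between jar and pocket below 0.006 m and z of jar in the frame of pocket below 0.006 m and angle between jar's own z axis and vertical below 0.09 rad and y of lid_edge in the frame of jar above 0.0235 m), for 0.1 s.
At the end, for the whole second after the job is handed in: Jar upright on the pocket floor (6 mm, 5 deg); lid still in the fingers, at rest, level (11 deg), its lower edge 1 to 48 mm above the rim, centred over the mouth within 20 mm, clear of the jar, turned 46 to 134 deg from closed (horizontal distance between jar and pocket below 0.006 m and z of jar in the frame of pocket below 0.006 m and angle between jar's own z axis and vertical below 0.09 rad and z of lid in the frame of jar between 0.083 and 0.13 m and horizontal distance between lid and jar below 0.02 m and angle between lid's own z axis and vertical below 0.2 rad and angle between the x axis of lid and the x axis of jar, either way round above 0.8 rad and contact force between the fingers and lid above 2 N and contact force between lid and jar below 0.3 N and linear speed of each of lid, jar below 0.03 m/s); the arm keeps its last pose, push and grip.
It fails at once if the freed lid is turned on past 140 degrees (z of lid in the frame of jar above 0.0775 m and angle between the x axis of lid and the x axis of jar, either way round below 0.7 rad).
It fails at once if something else on the table is shifted by more than 5 cm or tipped over (distance of any of round_jar, tape_roll, brush, remote from where it was at the start of the episode above 0.05 m or angle between round_jar's own z axis and vertical above 0.6 rad).
It also fails if it takes over 48 s, if anything falls off the work surface, if the arm or the gripper's body presses on something with over 40 N, if the wrist force passes 120 N, or if a joint passes its speed limit or range.

## Working session

There is one attempt and no reset: what is moved stays moved. The work goes in short steps, Python scripts to look and compute and a tool call to move; the robot and the scene stay as the last step left them, time stands still between calls to the robot, and variables do not carry over. Pictures are saved under pics/ and viewed, at most 10 in all, crops included, and the job is handed in when it is done.

Besides the shell and the picture viewer there is one more tool, called after "Emit:" as name(argument=value, ...) on one line, values as JSON. step_arm: Moves the arm, as the interface text tells. Its arguments: {"type":"object","properties":{"steps":{"type":"array","items":{"type":"number"}},"grip_force":{"type":"number"}},"required":["steps"]}

```bash
mkdir -p pics; cat > h.py <<'E'
import cv2,numpy as np
from cell import env
def snap(n,f):
    c=env.read_camera(n); cv2.imwrite('pics/'+f+'.png',c['image'][:,:,::-1]); np.savez('pics/'+f+'.npz',K=c['camera_matrix'],R=c['R'],t=c['t']); return c
def ray(f,u,v,z):
    d=np.load('pics/'+f+'.npz'); R,t=d['R'],d['t']
    o=-R.T@t; r=R.T@np.linalg.inv(d['K'])@[u,v,1]; return o+r*(z-o[2])/r[2]
def proj(f,X):
    d=np.load('pics/'+f+'.npz'); p=d['K']@(d['R']@np.array(X)+d['t']); return p[:2]/p[2]
E
python3 - <<'E'
from h import *
a=snap('scene','s1');b=snap('top','t1')
for c in(a,b):print(-c['R'].T@c['t'],c['camera_matrix'][0,0])
o=env.get_obs();print(o['tool_pos'],o['tool_rot'],o['grip_width'],o['force'],o['time_s'])
E
```

```text
[0.9196949  0.61579934 0.99219499] 394.4027206108712
[0.33544109 0.08935401 1.18970875] 378.4236497787732
[ 0.19744861 -0.61910352  0.40375936] [-1.79901766e+02  5.89958608e-03  1.76920657e+01] 0.087070678059845 [-0.02234004  1.06044203  0.18368305] 0.1
```

View pics/s1.png

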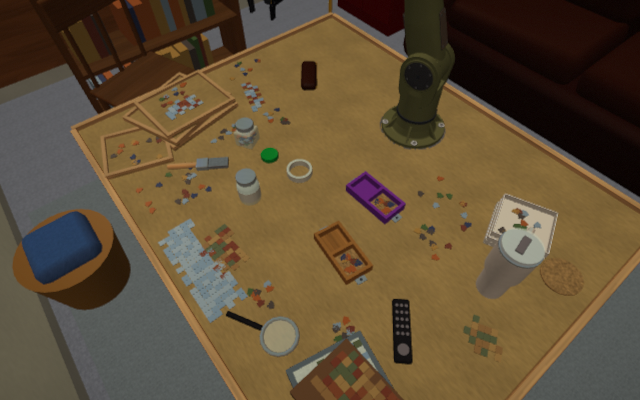

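View pics/t1.png

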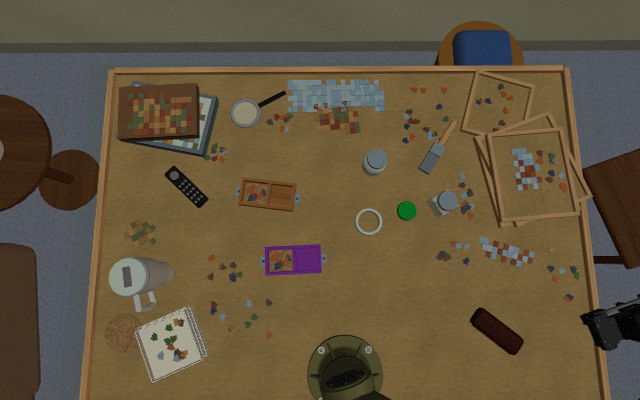

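The scene view shows the jar at about (246,130), the round jar at (247,185) and the bamboo caddy at (342,252). In the top view the square jar is at about (445,203), and the caddy's empty pocket at about (283,196). I'll enlarge both areas.

```bash
python3 - <<'E'
from h import *
t=cv2.imread('pics/t1.png');s=cv2.imread('pics/s1.png')
f=lambda im,x,y,w,h:cv2.resize(im[y:y+h,x:x+w],(400,300),interpolation=cv2.INTER_CUBIC)
g=np.vstack([np.hstack([f(t,230,165,80,60),f(t,410,170,80,60)]),np.hstack([f(s,300,210,80,60),f(s,210,105,80,60)])])
cv2.imwrite('pics/c1.png',cv2.convertScaleAbs(g,alpha=1.5))
E
```

```text
(no output)
```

View pics/c1.png

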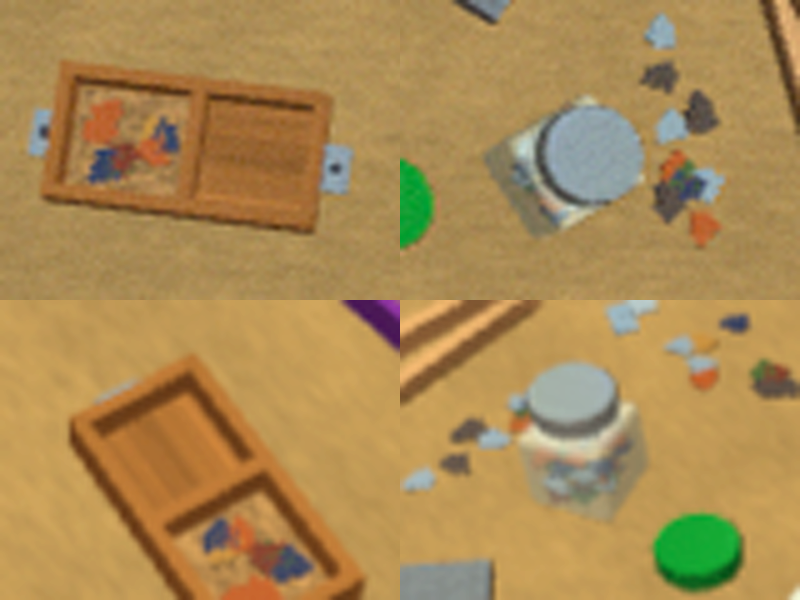

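```bash
cat > m.py <<'E'
from h import *
P=lambda x,y:(230+x/5,165+y/5)
print('outer',*[ray('t1',*P(*q),.03).round(4)[:2] for q in [(63,62),(332,95),(314,232),(41,197)]])
S=lambda x,y:(300+x/5,210+(y-300)/5)
print('scene outer',*[ray('s1',*S(*q),.03).round(4)[:2] for q in [(190,355),(70,420),(363,578)]])
print('scene inner',*[ray('s1',*S(*q),.03).round(4)[:2] for q in [(190,373),(92,433),(163,523),(254,460)]])
print('lid top',ray('t1',410+191/5,170+155/5,.088), ray('s1',210+172/5,105+(388-300)/5,.088))
J=lambda x,y:(410+(x-400)/5,170+y/5)
print('jar base',*[ray('t1',*J(*q),.005).round(4)[:2] for q in [(486,157),(540,237)]])
print('jar sh',*[ray('t1',*J(*q),.062).round(4)[:2] for q in [(586,97),(565,230)]])
for n,p in [('round',(375,157)),('green',(407,211)),('tape',(369,221))]:print(n,ray('t1',*p,.1 if n=='round' else .02).round(3))
E
python3 m.py
```

```text
outer [0.5882 0.3081] [0.566  0.1398] [0.4799 0.1508] [0.5029 0.3196]
scene outer [0.4858 0.1567] [0.5675 0.1472] [0.5068 0.3246]
scene inner [0.4939 0.1662] [0.5632 0.1618] [0.569  0.2312] [0.5037 0.2328]
lid top [ 0.50028298 -0.31051656  0.088     ] [ 0.49927599 -0.30924711  0.088     ]
jar base [ 0.5119 -0.2738] [ 0.4607 -0.305 ]
jar sh [ 0.5398 -0.3193] [ 0.4588 -0.3013]
round [ 0.632 -0.097  0.1  ]
green [ 0.48  -0.204  0.02 ]
tape [ 0.449 -0.085  0.02 ]
```

Emit:
step_arm(steps=[1,38,-20,0,0,1,38,-20,0,0,1,38,-20,0,0,1,38,-20,0,0,1,38,-20,0,0,1,38,-20,0,0,1,38,-20,0,0,1,38,-20,0,0,1,38,-20,0,0,1,38,-20,0,0,1,0,0,20,-7,1,0,0,20,-6], grip_force=60)

```text
time_s: 1.6
tool_pos: [0.4992, -0.3124, 0.3639]
tool_rot: [-180.0, 0.0, 31.0]
force: [0.4, 0.9, 0.3]
grip_width: 0.0869
grasp_force: 0.0
```

Emit:
step_arm(steps=[1,0,0,0,0,1,0,0,0,0])

```text
time_s: 1.85
tool_pos: [0.4988, -0.3135, 0.3653]
tool_rot: [180.0, -0.0, 30.6]
force: [-0.3, -0.6, 0.8]
grip_width: 0.087
grasp_force: 0.0
```

```bash
python3 - <<'E'
from h import *
snap('wrist','w1')
o=env.get_obs();print(o['tool_pos'],o['tool_rot'],o['qpos'],o['force'],o['time_s'])
print(proj('w1',[.5,-.31,.088]),proj('w1',[.5,-.31,0]))
E
```

```text
[ 0.49892764 -0.31351319  0.36569181] [ 1.79927814e+02 -3.32956297e-02  3.05915087e+01] [ 47.38693717  13.44684942 -20.69116989  94.61649548   4.94609363
  72.75687485 -33.65477591] [-0.04735523  0.59905568 -0.00314854] 1.9
[318.26939307 195.75937161] [318.90315415 175.61778319]
```

View pics/w1.png

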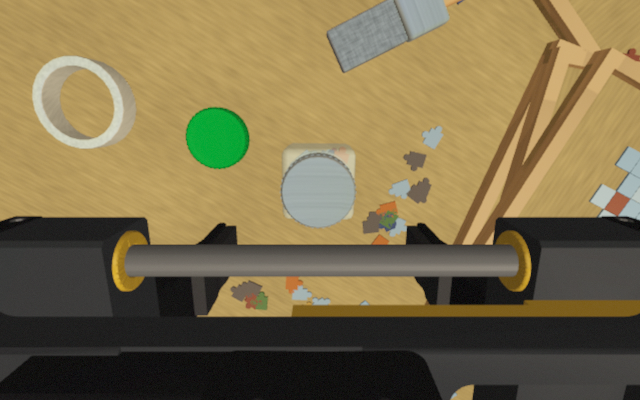

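The lid's centre is at (318,190), and the body sides are vertical at x≈283 and 355, so the jar is square to the tool (yaw ≈31°).

```bash
python3 - <<'E'
from h import *
L=ray('w1',318,190,.088);print(L)
print(ray('w1',283,145,.062),ray('w1',355,145,.062))
p=np.array([.4989,-.3135]);d=L[:2]-p;a=np.radians(30.6)
print('dx,dy',d@[np.cos(a),np.sin(a)],d@[np.sin(a),-np.cos(a)])
E
```

```text
[ 0.50391895 -0.3074441   0.088     ]
[ 0.51711431 -0.26530702  0.062     ] [ 0.5479168  -0.31734262  0.062     ]
dx,dy 0.00740272482156793 -0.0026577182513567157
```

Emit:
step_arm(steps=[1,7,-2.7,0,0,1,0,0,25,0,1,0,0,25,0,1,0,0,25,0,1,0,0,20,0,1,0,0,12,0,1,0,0,8,0,1,0,0,0,0])

```text
time_s: 2.9
tool_pos: [0.5034, -0.3073, 0.2496]
tool_rot: [-180.0, 0.0, 30.7]
force: [-0.7, 0.1, -0.0]
grip_width: 0.0867
grasp_force: 0.0
```

Emit:
step_arm(steps=[0.6,0,0,0,0,0.6,0,0,0,0,0,0,0,0,0,0,0,0,0,0,0,0,0,0,0,0,0,0,0,0], grip_force=60)

```text
time_s: 3.65
tool_pos: [0.5036, -0.3076, 0.2501]
tool_rot: [179.9, -0.0, 30.7]
force: [0.2, -0.8, 2.0]
grip_width: 0.0595
grasp_force: 60.0
```

Emit:
step_arm(steps=[0,0,0,-5,0,0,0,0,-15,0,0,0,0,-25,0,0,0,0,-25,0,0,0,0,-25,0,0,0,0,-20,0,0,0,0,-5,0,0,0,0,0,0])

```text
time_s: 4.65
tool_pos: [0.5032, -0.3071, 0.3696]
tool_rot: [-180.0, 0.0, 30.7]
force: [-0.8, -0.0, -4.3]
grip_width: 0.0597
grasp_force: 60.0
```

Emit:
step_arm(steps=[0,4,-10,0,0,0,10,-25,0,0,0,14,-34,0,0,0,14,-34,0,0,0,14,-34,0,0,0,14,-34,0,0,0,14,-34,0,0,0,14,-34,0,0,0,14,-34,0,0,0,14,-34,0,0,0,14,-34,0,0,0,14,-34,0,0])

```text
time_s: 6.15
tool_pos: [0.4431, 0.0955, 0.3689]
tool_rot: [-180.0, 0.1, 30.7]
force: [0.3, -0.8, -5.3]
grip_width: 0.0593
grasp_force: 60.0
```

Emit:
step_arm(steps=[0,14,-34,0,0,0,14,-34,0,0,0,10,-25,0,0,0,4,-10,0,0,0,0,0,0,6,0,0,0,0,7,0,0,0,0,7,0,0,0,0,7,0,0,0,0,6,0,0,0,0,5,0,0,0,0,0,0,0,0,0,0])

```text
time_s: 7.65
tool_pos: [0.4279, 0.2033, 0.3694]
tool_rot: [180.0, 0.0, -7.3]
force: [-0.6, -0.5, -5.0]
grip_width: 0.0593
grasp_force: 60.0
```

```bash
python3 - <<'E'
from h import *
snap('wrist','w2')
o=env.get_obs();print(o['tool_pos'],o['tool_rot'],o['qpos'],o['force'],o['grip_width'],o['time_s'])
print(proj('w2',[.53,.192,.03]),proj('w2',[.53,.192,.006]))
E
```

```text
[0.42790435 0.20342249 0.36952682] [ 1.79970498e+02  1.39506542e-02 -7.26489907e+00] [  21.54226063   -0.3316489   -49.36578307  108.54122547   -0.24810407
   71.70328922 -125.00993319] [-0.21380269 -0.28078371 -4.31274522] 0.0594102488336757 7.7
[319.99425564  70.60896237] [320.04934941  73.65333989]
```

View pics/w2.png

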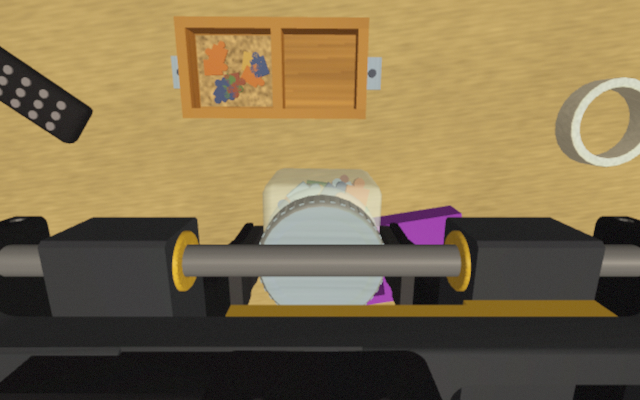

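```bash
python3 - <<'E'
from h import *
im=cv2.imread('pics/w2.png')[5:130,165:385]
cv2.imwrite('pics/c2.png',cv2.convertScaleAbs(cv2.resize(im,None,fx=3.6,fy=3.6,interpolation=cv2.INTER_CUBIC),alpha=1.3))
E
```

```text
(no output)
```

View pics/c2.png

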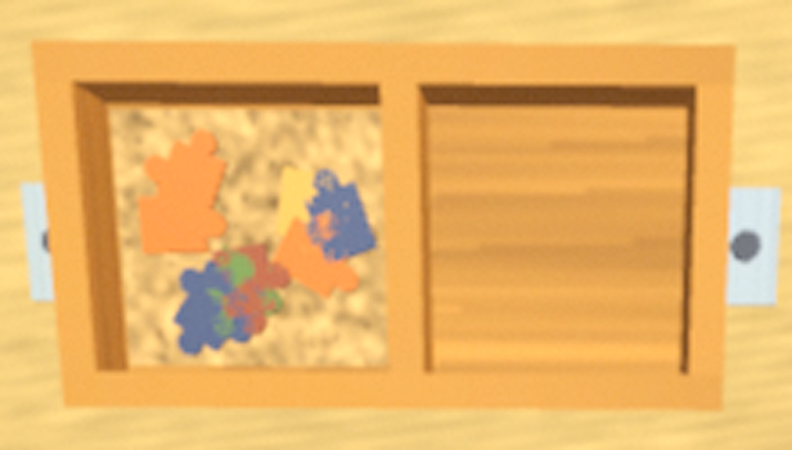

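In the crop, the pocket's inner top corners are at (419,84), (695,87), (687,374) and (425,373). The outer corners are at (32,41), (735,45), (723,409) and (63,406).

```bash
python3 - <<'E'
from h import *
P=lambda q:ray('w2',165+q[0]/3.6-.36,5+q[1]/3.6-.36,.03)[:2]
I=np.array([P(q) for q in [(419,84),(695,87),(687,374),(425,373)]])
O=np.array([P(q) for q in [(32,41),(735,45),(723,409),(63,406)]])
print(I.round(4),O.round(4))
n=np.linalg.norm
print('in sizes',[n(I[i]-I[(i+1)%4]).round(4) for i in range(4)],'out',[n(O[i]-O[(i+1)%4]).round(4) for i in range(4)])
y=O[0]-O[1]+O[3]-O[2];y/=n(y);print('yaw',np.degrees(np.arctan2(-y[0],y[1])))
y2=I[0]-I[1]+I[3]-I[2];x=I[0]-I[3]+I[1]-I[2];print(np.degrees([np.arctan2(-y2[0],y2[1]),np.arctan2(x[1],x[0])]))
c=I.mean(0);print('c in',c,'c out',(O[1]+O[2])/2+.043*y)
# held jar/lid: tool
a=np.radians(-7.27);d=c-[.4279,.2034];print('dx,dy',d@[np.cos(a),np.sin(a)],d@[np.sin(a),-np.cos(a)])
E
```

```text
[[0.5691 0.2214]
 [0.5601 0.1549]
 [0.4932 0.1637]
 [0.5018 0.2303]] [[0.5902 0.3123]
 [0.5681 0.1444]
 [0.4833 0.1553]
 [0.5054 0.3241]]
in sizes [np.float64(0.067), np.float64(0.0675), np.float64(0.0672), np.float64(0.0679)] out [np.float64(0.1693), np.float64(0.0855), np.float64(0.1702), np.float64(0.0856)]
yaw -7.4740083088053595
[-7.58998581 -7.49692566]
c in [0.5310411  0.19255992] c out [0.53128639 0.19252595]
dx,dy 0.10368369644204622 -0.002299081752640007
```

Emit:
step_arm(steps=[0,10,0,0,0.2,0,25,-1,0,0,0,30,-1.3,0,0,0,25,0,5,0,0,13,0,15,0,0,0,0,25,0,0,0,0,20,0,0,0,0,10,0,0,0,0,0,0,0,0,0,0,0])

```text
time_s: 8.95
tool_pos: [0.5307, 0.1929, 0.2957]
tool_rot: [-180.0, -0.1, -7.5]
force: [0.0, -0.1, -5.1]
grip_width: 0.0595
grasp_force: 60.0
```

```bash
python3 - <<'E'
from h import *
o=env.get_obs();print(o['tool_pos'],o['tool_rot'],o['qpos'][6],o['force'])
E
```

```text
[0.53071538 0.19290158 0.29566118] [-1.79970238e+02 -9.44996646e-02 -7.49746701e+00] -131.34521739842253 [ 0.0152336  -0.11430311 -5.06915104]
```

Within 0.5 mm of the target, so I'll lower slowly.

Emit:
step_arm(steps=[0,0,0,8,0,0,0,0,8,0,0,0,0,6,0,0,0,0,5,0,0,0,0,0,0])

```text
time_s: 9.57
tool_pos: [0.5343, 0.1918, 0.2718]
tool_rot: [-179.9, -0.7, -7.6]
force: [5.1, -4.3, 12.2]
grip_width: 0.0595
grasp_force: 60.0
```

Emit:
step_arm(steps=[0,0,0,4,0,0,0,0,4,0,0,0,0,3,0,0,0,0,0,0])

```text
time_s: 10.07
tool_pos: [0.5397, 0.1907, 0.2656]
tool_rot: [-179.8, -1.6, -7.7]
force: [13.7, -6.7, 24.3]
grip_width: 0.0593
grasp_force: 60.0
```

Contact came early, with a push towards +x, so I'll look.

```bash
python3 - <<'E'
from h import *
snap('scene','s3');snap('top','t3');snap('wrist','w3')
s=cv2.imread('pics/s3.png');t=cv2.imread('pics/t3.png');w=cv2.imread('pics/w3.png')
f=lambda im,x,y,w,h:cv2.resize(im[y:y+h,x:x+w],(400,300),interpolation=cv2.INTER_CUBIC)
g=np.vstack([np.hstack([f(s,290,190,100,75),f(t,230,155,80,60)]),np.hstack([f(w,160,80,320,240),f(s,260,130,160,120)])])
cv2.imwrite('pics/c3.png',cv2.convertScaleAbs(g,alpha=1.5))
E
```

```text
(no output)
```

View pics/c3.png

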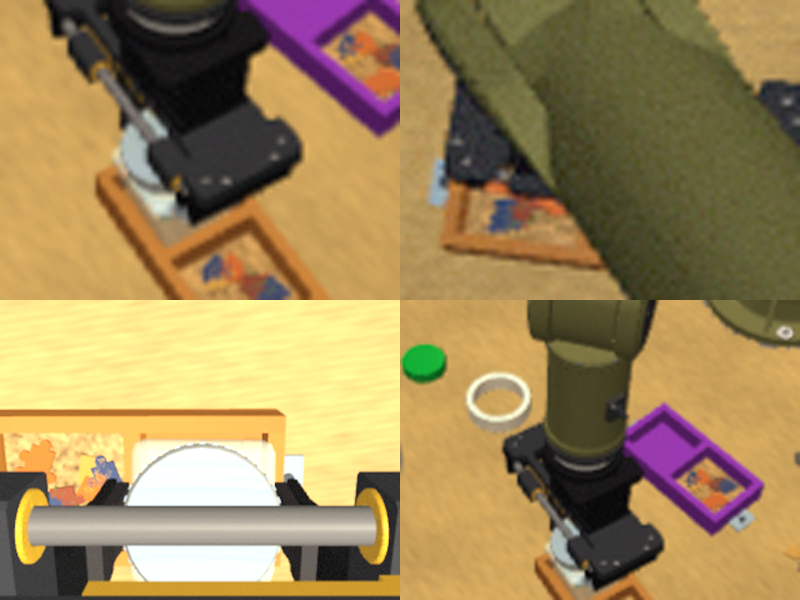

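```bash
python3 - <<'E'
from h import *
def rel(f,u,v,z,p,yaw):
    L=ray(f,u,v,z)[:2]-p; a=np.radians(yaw); return (L@[np.cos(a),np.sin(a)]*1e3).round(1),(L@[np.sin(a),-np.cos(a)]*1e3).round(1)
o=env.get_obs();print(o['tool_pos'],o['tool_rot'],o['force'],o['wrist_torque'])
for q in [(283,145),(355,145)]:print('w1',rel('w1',*q,.062,[.4989,-.3135],30.6))
print('true w1 lid at',7.4-.4,-2.66)
for q in [(265,170),(380,170)]:print('w2',rel('w2',*q,.1815,[.4279,.2034],-7.27))
for q in [(265.6,192),(380,192)]:print('w3',rel('w3',*q,.0776,o['tool_pos'][:2],-7.7))
print(ray('w3',386.4,168,.03),'expect .5681 .1444')
im=cv2.imread('pics/w3.png')[140:260,220:420]
w2=cv2.imread('pics/w2.png')[140:260,220:420]
b=lambda i,a:cv2.convertScaleAbs(cv2.resize(i,(500,300),interpolation=cv2.INTER_CUBIC),alpha=a)
cv2.imwrite('pics/c4.png',np.vstack([b(w2,1),b(im,1)]))
E
```

```text
[0.53958554 0.19079896 0.26563019] [-179.75261166   -1.57146631   -7.73743174] [14.33009796 -6.08622494 21.11378845] [-1.59742324 -2.94966895  0.13815362]
w1 (np.float64(40.2), np.float64(-32.2))
w1 (np.float64(40.2), np.float64(28.3))
true w1 lid at 7.0 -2.66
w2 (np.float64(37.7), np.float64(-29.1))
w2 (np.float64(37.7), np.float64(29.2))
w3 (np.float64(31.3), np.float64(-30.4))
w3 (np.float64(31.4), np.float64(28.8))
[0.57131465 0.14541401 0.03      ] expect .5681 .1444
```

View pics/c4.png

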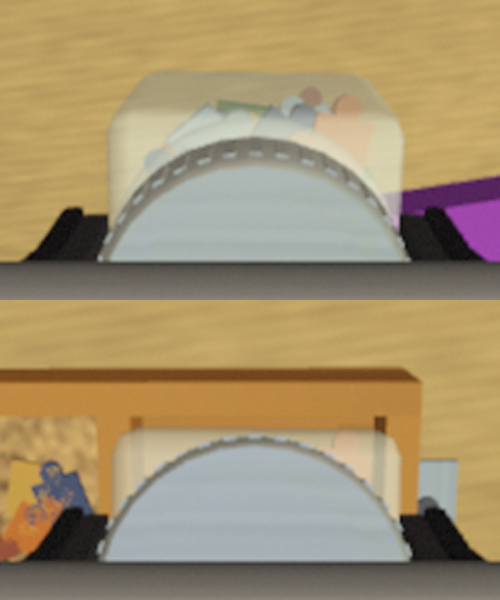

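```bash
python3 - <<'E'
from h import *
from scipy.spatial.transform import Rotation as Ro
def pr(f,tp,rpy,tilt):
    T=Ro.from_euler('xyz',rpy,degrees=True).as_matrix()
    J=Ro.from_euler('y',tilt,degrees=True).as_matrix() # tool frame, tilt>0: about tool y
    out=[]
    for n,X in dict(shF=(32,0,62),botF=(32,0,5),shFcorner=(32,32,62),lidF=(30,0,88),lidlowF=(30,0,72)).items():
        v=np.array([X[0]+.5,X[1],-(X[2]-86)])  # rel grasp point, tool axes
        v=J@v+[0,0,164]; out.append((n,proj(f,np.array(tp)+T@v/1e3).round(0)))
    return out
for t in(-15,-10,-5,0,5,10):
    print(t,'w2',*[(n,*p) for n,p in pr('w2',[.4279,.20342,.36953],[179.97,.01,-7.26],t)]) 
    print('   w3',*[(n,*p) for n,p in pr('w3',[.5396,.1908,.2656],[-179.75,-1.57,-7.74],t)])
cam=np.load('pics/w2.npz');print(-cam['R'].T@cam['t'])
E
```

```text
-15 w2 ('shF', np.float64(322.0), np.float64(191.0)) ('botF', np.float64(322.0), np.float64(194.0)) ('shFcorner', np.float64(382.0), np.float64(191.0)) ('lidF', np.float64(323.0), np.float64(193.0)) ('lidlowF', np.float64(323.0), np.float64(194.0))
   w3 ('shF', np.float64(323.0), np.float64(191.0)) ('botF', np.float64(322.0), np.float64(194.0)) ('shFcorner', np.float64(382.0), np.float64(191.0)) ('lidF', np.float64(323.0), np.float64(193.0)) ('lidlowF', np.float64(323.0), np.float64(194.0))
-10 w2 ('shF', np.float64(323.0), np.float64(187.0)) ('botF', np.float64(322.0), np.float64(184.0)) ('shFcorner', np.float64(383.0), np.float64(187.0)) ('lidF', np.float64(323.0), np.float64(194.0)) ('lidlowF', np.float64(323.0), np.float64(192.0))
   w3 ('shF', np.float64(323.0), np.float64(187.0)) ('botF', np.float64(322.0), np.float64(184.0)) ('shFcorner', np.float64(383.0), np.float64(187.0)) ('lidF', np.float64(323.0), np.float64(194.0)) ('lidlowF', np.float64(323.0), np.float64(192.0))
-5 w2 ('shF', np.float64(323.0), np.float64(183.0)) ('botF', np.float64(322.0), np.float64(174.0)) ('shFco
[... 1210 characters left out ...]
, np.float64(154.0)) ('shFcorner', np.float64(387.0), np.float64(178.0)) ('lidF', np.float64(323.0), np.float64(198.0)) ('lidlowF', np.float64(323.0), np.float64(187.0))
10 w2 ('shF', np.float64(323.0), np.float64(175.0)) ('botF', np.float64(322.0), np.float64(144.0)) ('shFcorner', np.float64(388.0), np.float64(175.0)) ('lidF', np.float64(323.0), np.float64(201.0)) ('lidlowF', np.float64(323.0), np.float64(187.0))
   w3 ('shF', np.float64(323.0), np.float64(175.0)) ('botF', np.float64(322.0), np.float64(145.0)) ('shFcorner', np.float64(388.0), np.float64(175.0)) ('lidF', np.float64(323.0), np.float64(201.0)) ('lidlowF', np.float64(323.0), np.float64(187.0))
[0.49321645 0.19596292 0.34925314]
```

The pictures show the jar's base edge caught on the −x wall and tilted about the finger line. The lid sits about 4 mm behind the grasp centre. I'll raise it, shift +x and set it down again.

Emit:
step_arm(steps=[0,0,0,-8,0,0,0,0,-10,0,0,0,0,-10,0,0,0,0,-6,0,0,0,0,0,0,0,0,0,0,0])

```text
time_s: 10.98
tool_pos: [0.53, 0.1926, 0.2901]
tool_rot: [180.0, 0.1, -7.5]
force: [0.4, -0.1, -5.4]
grip_width: 0.0595
grasp_force: 60.0
```

```bash
python3 - <<'E'
from h import *
snap('wrist','w5');snap('scene','s5')
o=env.get_obs();print(o['tool_pos'],o['tool_rot'],o['force'],o['wrist_torque'],o['qpos'])
b=lambda i:cv2.resize(i,(500,300),interpolation=cv2.INTER_CUBIC)
s=cv2.imread('pics/s5.png')[200:260,300:400]
cv2.imwrite('pics/c5.png',np.vstack([b(cv2.imread('pics/w5.png')[140:260,220:420]),b(cv2.convertScaleAbs(s,alpha=1.4))]))
E
```

```text
[0.53010091 0.19251984 0.29013825] [ 1.79974659e+02  6.47291086e-02 -7.50142272e+00] [ 0.88032913 -0.30391829 -4.83888239] [ 0.04753583  0.01397014 -0.04574251] [  17.16370642   18.7009825   -46.47451863  102.20860472   14.78664484
   65.47519313 -131.52793065]
```

View pics/c5.png

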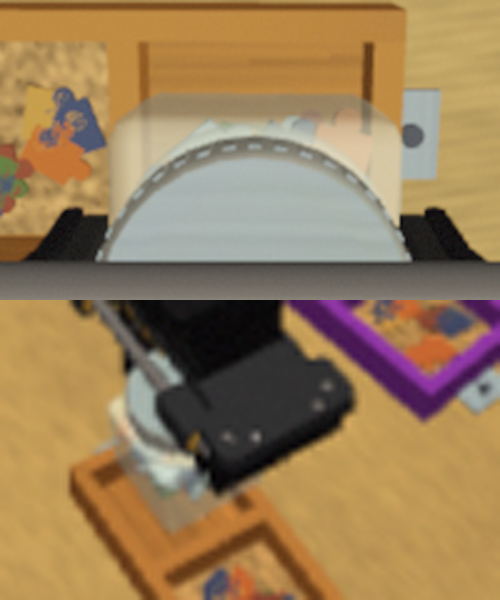

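```bash
python3 - <<'E'
from h import *
a=np.radians(-7.5);x=np.array([np.cos(a),np.sin(a)]);p=[.5301,.1925]
for n,u,v,z in [('jar far low edge',322,177,.0425),('pocket far inner',322,156.8,.03),('c',322,142,.03)]:print(n,(ray('w5',u,v,z)[:2]-p)@x*1e3)
print((np.array([.5312,.1926])-p)@x*1e3)
E
```

```text
jar far low edge 22.478221361620445
pocket far inner 34.8373516430341
c 45.359013044193134
1.0775367282891777
```

Emit:
step_arm(steps=[0,5,0,0,0,0,4.5,0,0,0,0,0,0,5,0,0,0,0,5,0,0,0,0,5,0,0,0,0,3,0,0,0,0,0,0])

```text
time_s: 11.95
tool_pos: [0.5396, 0.1913, 0.2724]
tool_rot: [180.0, 0.0, -7.5]
force: [0.5, 0.2, -5.2]
grip_width: 0.0593
grasp_force: 60.0
```

Emit:
step_arm(steps=[0,-0.5,0,4,0,0,-0.5,0,4,0,0,0,0,0,0])

```text
time_s: 12.32
tool_pos: [0.5385, 0.1914, 0.2642]
tool_rot: [180.0, 0.0, -7.5]
force: [-0.1, 1.2, -4.4]
grip_width: 0.0595
grasp_force: 60.0
```

Clear of the walls and inside the pocket, so I'll seat it and right it.

Emit:
step_arm(steps=[0,-1,0,3,0,0,-1,0,3,0,0,-1,0,2,0,0,-1,0,2,0,0,0,0,0,0])

```text
time_s: 12.95
tool_pos: [0.5357, 0.1921, 0.2572]
tool_rot: [180.0, -0.2, -7.5]
force: [-3.3, -2.8, 9.8]
grip_width: 0.059
grasp_force: 60.0
```

Emit:
step_arm(steps=[0,0,0,-2,0,0.5,0,0,0,0,1,0,0,0,0,1,0,0,0,0,1,0,0,0,0])

```text
time_s: 13.58
tool_pos: [0.5346, 0.1923, 0.2566]
tool_rot: [-180.0, 0.0, -7.5]
force: [0.1, -0.9, -0.9]
grip_width: 0.0813
grasp_force: 0.0
```

Emit:
step_arm(steps=[1,-3.5,0,0,0,1,0,0,0,-9,1,0,0,0,-9,1,0,0,0,-9,1,0,0,0,-9,1,0,0,0,-9,1,0,0,0,-9,1,0,0,0,-9,1,0,0,0,-9,1,0,0,0,-9,1,0,0,0,-9,1,0,0,0,0])

```text
time_s: 15.08
tool_pos: [0.5312, 0.1924, 0.2565]
tool_rot: [-180.0, -0.0, 82.4]
force: [-0.2, -0.2, 0.0]
grip_width: 0.0874
grasp_force: 0.0
```

```bash
python3 - <<'E'
from h import *
snap('wrist','w6');snap('scene','s6');snap('top','t6')
b=lambda i,w=400:cv2.resize(i,(w,300),interpolation=cv2.INTER_CUBIC)
s=cv2.imread('pics/s6.png');t=cv2.imread('pics/t6.png')
cv2.imwrite('pics/c6.png',np.vstack([b(cv2.imread('pics/w6.png')[40:320,120:520],800),np.hstack([b(cv2.convertScaleAbs(s[200:260,300:380],alpha=1.4)),b(cv2.convertScaleAbs(t[165:225,230:310],alpha=1.4))])]))
E
```

```text
(no output)
```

View pics/c6.png

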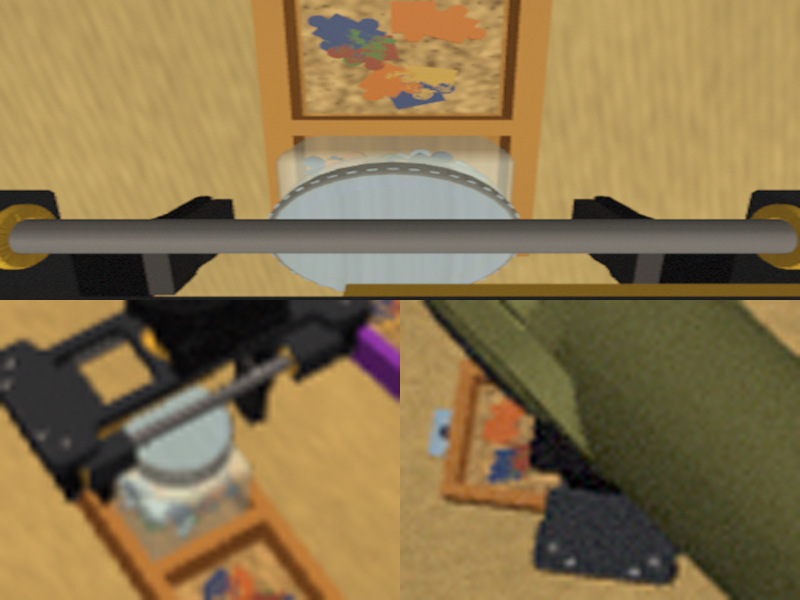

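The jar stands square in the pocket. The lid spans x≈271–518 and the fingers are at 233 and 574, so the lid is about 2 mm to the left of centre between them. I'll centre on it and grip.

Emit:
step_arm(steps=[1,0,-2,0,0,0.6,0,0,0,0,0,0,0,0,0,0,0,0,0,0,0,0,0,0,0,0,0,0,0,0,0,0,0,0,0], grip_force=60)

```text
time_s: 16.1
tool_pos: [0.5292, 0.1928, 0.2567]
tool_rot: [-180.0, 0.0, 82.5]
force: [-1.8, -0.5, 2.2]
grip_width: 0.0596
grasp_force: 60.0
```

Emit:
step_arm(steps=[0,0,0,0,-4,0,0,0,0,-6,0,0,0,0,-6,0,0,0,0,-6,0,0,0,0,-6,0,0,0,0,-6,0,0,0,0,0,0])

```text
schema error: expected a multiple of 5 numbers
```

Emit:
step_arm(steps=[0,0,0,0,-4,0,0,0,0,-6,0,0,0,0,-6,0,0,0,0,-6,0,0,0,0,-6,0,0,0,0,-6,0,0,0,0,0])

```text
time_s: 16.98
tool_pos: [0.53, 0.1922, 0.2568]
tool_rot: [179.9, 0.0, 116.4]
force: [1.7, -1.7, 0.7]
grip_width: 0.0594
grasp_force: 60.0
```

```bash
python3 - <<'E'
from h import *
o=env.get_obs();print(o['tool_pos'],o['tool_rot'],o['force'],o['wrist_torque'],o['qpos'][6],o['grip_width'],o['time_s'])
E
```

```text
[0.53003352 0.19223182 0.25676642] [1.79949512e+02 2.41528248e-02 1.16397090e+02] [ 1.67638207 -1.6863388   0.72561098] [-0.21659704 -0.36355114  0.0186232 ] -21.08320341000423 0.05944487824066789 16.975
```

Emit:
step_arm(steps=[0,0,0,0,-6,0,0,0,0,-6,0,0,0,0,-6,0,0,0,0,-6,0,0,0,0,-6,0,0,0,0,-6,0,0,0,0,-6,0,0,0,0,-6,0,0,0,0,0,0,0,0,0,0])

```text
time_s: 18.23
tool_pos: [0.5294, 0.1928, 0.2567]
tool_rot: [180.0, 0.0, 164.4]
force: [0.2, 0.5, 1.4]
grip_width: 0.0592
grasp_force: 60.0
```

```bash
python3 - <<'E'
from h import *
o=env.get_obs();print(o['tool_pos'],o['tool_rot'],o['force'],o['wrist_torque'],o['qpos'][6],o['grip_width'],o['time_s'])
E
```

```text
[0.52935677 0.19283727 0.25674049] [1.79996179e+02 4.05385928e-03 1.64355048e+02] [0.17884115 0.45115039 1.38115869] [ 0.13714712 -0.10505926  0.06473176] 22.406099924923808 0.05921287778939291 18.225
```

Now a small test lift, watching the force. The lid alone is 0.6 N; the full jar was about 5 N.

Emit:
step_arm(steps=[0,0,0,-1,0,0,0,0,-1,0,0,0,0,-1,0,0,0,0,0,0,0,0,0,0,0])

```text
time_s: 18.85
tool_pos: [0.5294, 0.1927, 0.2597]
tool_rot: [-180.0, 0.0, 164.5]
force: [-0.8, 0.3, -1.9]
grip_width: 0.0594
grasp_force: 60.0
```

```bash
python3 - <<'E'
from h import *
for i in range(4):
    env.read_camera('scene'); o=env.get_obs();print(o['tool_pos'][2],o['force'],o['wrist_torque'])
E
```

```text
0.25967175428352485 [-1.27302642 -0.4795668  -0.11767064] [ 0.07909104 -0.1881459   0.00041049]
0.2596639078817741 [ 0.27917812 -0.12826057  0.01732911] [ 0.08401007 -0.16090744  0.00421279]
0.2596937301802904 [-0.21161629 -0.82791131 -0.56709557] [ 0.0805258  -0.19907563 -0.04241079]
0.2596782583957218 [ 0.68023186 -0.39534364 -0.0920695 ] [ 0.07164494 -0.1617825   0.02379988]
```

The force stays below 1 N, so the lid is free. I'll lift it to about 28 mm above closed.

Emit:
step_arm(steps=[0,0,0,-2,0,0,0,0,-4,0,0,0,0,-5,0,0,0,0,-5,0,0,0,0,-5,0,0,0,0,-3,0,0,0,0,-1,0,0,0,0,0,0,0,0,0,0,0,0,0,0,0,0])

```text
time_s: 20.3
tool_pos: [0.5293, 0.1927, 0.2846]
tool_rot: [-180.0, -0.0, 164.5]
force: [-0.9, 0.2, -0.3]
grip_width: 0.0591
grasp_force: 60.0
```

```bash
python3 - <<'E'
from h import *
F=[]
for i in range(6):
    env.read_camera('scene'); o=env.get_obs();F.append(o['force'])
print(np.mean(F,0),o['tool_pos'],o['tool_rot'],o['grip_width'])
snap('scene','s7');snap('wrist','w7')
# compare the jar body region in scene before/after the lift, and lid blob rows
a=cv2.imread('pics/s6.png');b=cv2.imread('pics/s7.png')
for X in [(.53,.225,.03),(.53,.193,.094),(.53,.193,.12)]:print(proj('s7',X).round(0))
d=cv2.absdiff(a,b).max(2);print(d[248:258,324:352].mean(),d[225:240,325:350].mean())
E
```

```text
[-0.11129322 -0.27774399 -0.90873566] [0.52937199 0.19272504 0.28470101] [-1.79994853e+02 -1.99892745e-03  1.64494067e+02] 0.05948140668846198
[342. 245.]
[335. 225.]
[335. 220.]
1.0285714285714285 68.30666666666667
```

The load is about 0.9 N, which fits the lid alone, and the foot of the jar hasn't changed in the image. Handing in.

```bash
python3 -c "
from cell import env
print(env.sign_off())"
```

```text
the job is handed in; nothing more can be done
None
```

I handed the job in at about 21 s: the jar stands in the pocket, and the lid, turned about 82° anticlockwise, is gripped about 18 mm above the rim; the sign-off returned no verdict, so I can't say it passed.

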